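Hold the control unit's faceplate lined up over its screw holes

TASK

Help me close up the hand motor's control unit: first slide the terminal cover inside it fully shut over the mains terminals, then pick up the faceplate by its knob from the roll of tape and hold it level over the open unit, switch end over the terminals, about a finger's breadth (15 mm) above the rim and touching nothing but your gripper, with all four corner holes lined up over the threaded holes so that I can plug in its leads and start the screws. Finish while still holding it there, steady, without setting it down or letting go. Do not knock the plate hard against the unit, and leave the other things on the bench where they are.

Things in the scene. Friction and masses are not known exactly. Their poses are not given: they have to be found in the camera images.
- unit: Opened control unit: grey steel box, 130 (x) by 180 (y) by 72 mm high, walls 4 mm, top open, standing firm. Origin: centre of its underside on the bench, z up. A white compartment (66 by 62 mm) with brass terminal screws and a fuse is in the middle of its -y (mains) end; circuit board and transformer in the +y half. Rim and tops of the four corner bosses are 72 mm above the bench.
- terminal_cover (a joint): Grey plastic sliding cover of the terminal compartment, 62 by 60 by 4 mm, in rails inside the unit, top face 18 mm below the rim. Slides along the unit's y: 0 m = fully shut at its stop (rib at unit y = -47 mm), growing as it opens towards +y, 0.055 m = fully open. About 1.5 N of friction; stays where left; starts 30 to 53 mm open.
- cover_rib (a point): Middle of the top of the cover's upright finger rib, to pinch from above or push: 36 mm long along the unit's x, 10 mm thick along its y, 15 mm tall, its top 69 mm above the bench (3 mm below the unit's rim). Moves with the cover; axes as the unit's. At least 25 mm free on both its y sides; the rails, 13 mm beyond its ends, reach 57 mm above the bench.
- faceplate: Bare aluminium faceplate 130 (x) by 180 (y) by 4 mm, 8 mm hole in each corner, knob in the middle, flat black rocker switch near the -y end, small pilot lamp near +y; a can 24 mm wide, 12 mm deep hangs under its middle. Origin: centre of its underside, z up. 0.25 to 0.4 kg, balanced at the knob. On the unit its axes agree with the unit's; starts level on the tape roll, turned up to 1.25 rad.
- plate_knob (a point): Middle of the top of the faceplate's black round knob: 33 mm in diameter (35 over its ribs), 26 mm tall above the plate's upper face, a 4 mm high skirt of 43 mm at its foot; its top is 30 mm above the plate's underside. It is fast on the plate (does not turn) and carries its weight. Nothing on the plate stands within 35 mm of its axis.
- tape_roll: The roll of masking tape that the faceplate lies on: 110 mm outside, hole of about 80 mm, 25 mm high, lying flat and loose on the bench. Origin at the centre of its underside.
- plate_hole0 (a point): Centre, at the underside, of the faceplate's 8 mm screw hole in the corner at -x, -y of the plate's frame (55 mm and 80 mm from the plate's middle). Belongs over unit_thread0.
- plate_hole1 (a point): Centre, at the underside, of the faceplate's 8 mm screw hole in the corner at -x, +y of the plate's frame (55 mm and 80 mm from the plate's middle). Belongs over unit_thread1.
- plate_hole2 (a point): Centre, at the underside, of the faceplate's 8 mm screw hole in the corner at +x, +y of the plate's frame (55 mm and 80 mm from the plate's middle). Belongs over unit_thread2.
- plate_hole3 (a point): Centre, at the underside, of the faceplate's 8 mm screw hole in the corner at +x, -y of the plate's frame (55 mm and 80 mm from the plate's middle). Belongs over unit_thread3.
- unit_thread0 (a point): Mouth of the 6 mm threaded hole in the top of the boss in the corner at -x, -y of the unit's frame (55 mm and 80 mm from the unit's middle, 72 mm above the bench).
- unit_thread1 (a point): Mouth of the 6 mm threaded hole in the top of the boss in the corner at -x, +y of the unit's frame (55 mm and 80 mm from the unit's middle, 72 mm above the bench).
- unit_thread2 (a point): Mouth of the 6 mm threaded hole in the top of the boss in the corner at +x, +y of the unit's frame (55 mm and 80 mm from the unit's middle, 72 mm above the bench).
- unit_thread3 (a point): Mouth of the 6 mm threaded hole in the top of the boss in the corner at +x, -y of the unit's frame (55 mm and 80 mm from the unit's middle, 72 mm above the bench).
- screwdriver: Bystander: screwdriver about 150 mm long lying between the unit and the tape roll. Origin at its underside.
- screw_dish: Bystander: round white porcelain dish with four screws, 80 mm across, 16 mm high. Origin at the centre of its underside.
- pliers: Bystander: flat-nose pliers, 140 mm long, 14 mm high, jaws along its x. Origin at its underside near the pivot.
- bench_block: Bystander: square steel block, 75 by 75 by 18 mm. Origin at the centre of its underside.
- file: Bystander: hand file with wooden handle, 215 mm long along its x, 18 mm high. Origin at its underside.
- loupe: Bystander: black folding loupe, 32 mm across, 20 mm high. Origin at the centre of its underside.
- ring_box: Bystander: small open card box with a ring on a pad, 55 by 55 by 28 mm. Origin at the centre of its underside.
Mind the look-alikes: they are no part of the job. Leave any red or turquoise look-alike of the faceplate alone.

How it is judged:
By the outcome, as a careful person would: the job done as asked, in the order asked, and still so for the second after the job is handed in, while the arm keeps its last pose, push and grip.
It also fails if it takes over 58 s, if anything falls off the work surface, if the arm or the gripper's body presses on something with over 40 N, if the wrist force passes 120 N, or if a joint passes its speed limit or range.

ROBOT

A 7-joint arm with a two-finger parallel gripper is mounted at the origin on the work surface. World frame = base frame: x ahead of the robot, y to its left, z up, the work surface at z = 0. Lengths are in m, angles in degrees, forces in N, time in s.
With the tool pointing down it reaches from about 0.425 to 1.025 m from the base axis. Payload 3.6 kg.
Tool frame: the origin (TCP) lies midway between the tips of the shut fingers; the grasp point (between the pads) lies arm.grip_depth behind it (arm.grip_depth is the distance from the TCP to the grasp point, in m); z points along the fingers, y is the direction in which the jaws open and shut (so a half turn about z gives the same grasp; the last joint's range is limited). The gripper opens to 85 mm and grips with 20 to 120 N. Pads are 22 mm wide; open, the fingers measure 114 mm over their backs; the gripper's body (76 mm by 85 mm) begins 54 mm behind the grasp point. The pads swing forward as they close: fully open they stand 13 mm farther back than shut.
Start: joints at [58.871, 33.873, 2.773, 92.16, -1.908, 54.013, -1.931], TCP at [0.315, -0.653, 0.231] pointing down, gripper open.
Joint ranges: [-153.93, 153.93], [-27.13, 128.08], [-72.61, 78.16], [10.71, 143.7], [-87.88, 267.88], [4.46, 118.87], [-176.78, 176.78]. Speed limits (degrees/s): [147.25, 147.25, 180, 180, 180, 180, 180].

INTERFACE

Orientations are given as [roll, pitch, yaw] about the fixed x, y, z axes, in that order (R = Rz(yaw) Ry(pitch) Rx(roll)).
In Python, from plant import arm gives the robot as it stands. The module is installed in compiled form; this text tells all that it offers.
- The arm moves only by the shell command python3 -m handwheel 'ROWS'. ROWS is JSON, a list of rows, each a list of 3 entries, a list of its own where there are three numbers: the opening in per cent of the stroke, from 0 (shut) to 100 (fully open), then the shift along the world's x, y, z in mm, then the turn, a rotation vector about the world's x, y, z in degrees. In form: [[fingers, [x, y, z], [wx, wy, wz]], ...]. A call has 1 to 10 rows; each row is the pose to reach, as a shift and turn from the pose commanded when the call began; what a row does not reach only later rows make up. A row lasts 1/8 s, in which the tool goes at most 62.5 mm and 10.7 degrees, less where a joint would pass 70% of its speed; a pose out of reach is approached as far as the arm can. A call with a gripper value outside its range is refused whole. The fingers move at their own pace and stop on an object; the grip force is fixed at half the most. Time passes only in rows, so rows that repeat a pose let the fingers close. It gives the time, the measured TCP pose, the force and the opening at its end, in the units of the state.
- arm.read_state(): the state, without advancing time (a new reading comes with each control period).
- arm.capture(name): name is "scene" or "top" or "wrist"; returns a dict with "frame" (400x640x3 uint8, red, green, blue), "fx", "fy", "cx", "cy" (pixels), "dist_coeffs" ([k1, k2, p1, p2, k3] as OpenCV has them; the pictures are not rectified), "T" (4x4, takes a point from camera to world coordinates). Camera axes: x right, y down, z forward; pixel columns grow to the right and rows downward; lengths in m; the calibration is good to about 2 mm. A picture is of the moment at which its call begins. There is no depth.
- arm.hand_in(): hands the job in, once; it reports no verdict.
Trained networks look in the newest picture that a camera, given by its name, has taken for a name from the list of things; names that differ only in an ending like _2 or _b are one class to them, and where a whole thing is asked for, a point or a joint stands for the part that bears it (a point fixed in the world has none). Each returns a list of dicts, best first, with "p" (0 to 1); they miss things now and then, are a little off and sometimes report something else, mostly with a low value. They report only what shows in the picture. A call takes as long as a camera call. They do not tell look-alikes from the thing itself.
- arm.look_for(thing, camera): "uv" ([column, row] in pixels, amid what is visible of it).
The state is a dict: "t": time; "qpos": joint angles; "joint_velocities": joint speeds; "joint_efforts": joint torques, N m; "eef_pos": TCP position; "tool_rot": TCP orientation; "ft_force": force on the tool from outside, world axes, zero at the start; "moment": the same for the moment, N m; "gripper_width": opening from 0.0 (shut) to 1.0 (fully open).
Only numpy, scipy, OpenCV 4.12 (cv2) and the standard library are available. Lean on these libraries where they do the work, as an engineer would, in place of code of your own. Each camera call takes 0.05 s, during which the arm holds its last target. There are 200 camera calls.

## Working session

There is one attempt and no reset: what is moved stays moved. The work goes in short steps, Python scripts to look and compute and a shell command to move; the robot and the scene stay as the last step left them, time stands still between calls to the robot, and variables do not carry over. Pictures are saved under pics/ and viewed, about 8 in all and at most 12, crops included, and the job is handed in when it is done.

```bash
mkdir -p pics; cat > h.py <<'E'
import numpy as np, cv2
from plant import arm
def cap(n):
    c=arm.capture(n); c={k:(np.array(v) if k!='frame' else v) for k,v in c.items()}
    c['K']=np.array([[c['fx'],0,c['cx']],[0,c['fy'],c['cy']],[0,0,1.]]);return c
def save(c,f,crop=None,s=1):
    im=c['frame'][...,::-1]
    if crop: x0,y0,x1,y1=crop; im=im[y0:y1,x0:x1]
    cv2.imwrite('pics/'+f,cv2.resize(np.ascontiguousarray(im),None,fx=s,fy=s,interpolation=cv2.INTER_CUBIC))
def back(c,uv,z):
    uv=np.array(uv,float).reshape(-1,1,2)
    n=cv2.undistortPoints(uv,c['K'],c['dist_coeffs'])[:,0]
    d=np.c_[n,np.ones(len(n))]@c['T'][:3,:3].T; o=c['T'][:3,3]
    return o+d*((z-o[2])/d[:,2])[:,None]
def proj(c,P):
    Ti=np.linalg.inv(c['T']); 
    return cv2.projectPoints(np.array(P,float).reshape(-1,1,3),cv2.Rodrigues(Ti[:3,:3])[0],Ti[:3,3],c['K'],c['dist_coeffs'])[0][:,0]
E
python3 - <<'E'
from h import *
s=arm.read_state();print({k:np.round(v,3) for k,v in s.items()},arm.grip_depth)
Z=dict(unit=.06,cover_rib=.069,faceplate=.029,plate_knob=.055,tape_roll=.025,screwdriver=.01)
for n in('scene','top','wrist'):
    c=cap(n);save(c,n+'0.png')
    print(n,c['T'][:3,3].round(3))
    for t,z in Z.items():
        for d in arm.look_for(t,n)[:3]: print(n,t,np.round(d['uv'],1),round(d['p'],2),back(c,d['uv'],z)[0].round(3))
E
```

```text
{'t': np.float64(0.0), 'qpos': array([58.871, 33.924,  2.768, 92.237, -1.905, 54.014, -1.93 ]), 'joint_velocities': array([-0.042, -0.048,  0.08 , -0.078,  0.086, -0.131, -0.121]), 'joint_efforts': array([-0.0000e+00, -5.4870e+01,  1.5460e+00, -1.9812e+01,  9.0000e-03,
        9.0000e-03, -0.0000e+00]), 'eef_pos': array([ 0.315, -0.652,  0.23 ]), 'tool_rot': array([-1.79871e+02,  1.00000e-02,  2.57780e+01]), 'ft_force': array([0.347, 0.078, 0.408]), 'moment': array([0.022, 0.032, 0.047]), 'gripper_width': np.float64(1.002)} 0.0187
scene [ 1.041 -0.768  0.849]
scene unit [357.1 155.4] 0.75 [0.495 0.219 0.06 ]
scene unit [280.6 234.7] 0.68 [ 0.521 -0.254  0.06 ]
scene cover_rib [356.8 153.3] 0.69 [0.493 0.219 0.069]
scene cover_rib [357. 155.] 0.4 [0.499 0.21  0.069]
scene faceplate [133.5 303. ] 0.96 [ 0.345 -0.637  0.029]
scene faceplate [283.  232.5] 0.94 [ 0.501 -0.223  0.029]
scene faceplate [202.4 224.8] 0.8 [ 0.272 -0.345  0.029]
scene plate_knob [202.2 224.5] 0.94 [ 0.295 -0.358  0.055]
scene plate_knob [282.7 231.7] 0.9 [ 0.515 -0.238  0.055]
scene plate_knob [130.1 299.4] 0.8 [ 0.351 -0.641  0.055]
scene screwdriver [316.5 195.6] 0.54 [ 0.471 -0.007  0.01 ]
top [ 0.407 -0.07   1.79 ]
top unit [231.5 216.5] 0.56 [0.475 0.245 0.06 ]
top cover_rib [231.  213.6] 0.86 [0.484 0.246 0.069]
top faceplate [394.8 275.3] 0.93 [ 0.272 -0.328  0.029]
top faceplate [479.4 255.2] 0.8 [ 0.343 -0.631  0.029]
top faceplate [361.7 209.6] 0.76 [ 0.503 -0.211  0.029]
top plate_knob [477.9 251.4] 0.91 [ 0.357 -0.618  0.055]
top plate_knob [396.1 279.4] 0.89 [ 0.26  -0.329  0.055]
top plate_knob [359.9 210.1] 0.74 [ 0.5   -0.202  0.055]
top screwdriver [303.7 215.2] 0.46 [ 0.483 -0.005  0.01 ]
wrist [ 0.384 -0.62   0.374]
wrist faceplate [315.5 131.2] 0.84 [ 0.359 -0.635  0.029]
wrist faceplate [56.1 94.4] 0.82 [ 0.272 -0.362  0.029]
wrist plate_knob [313.2 130.3] 0.59 [ 0.361 -0.631  0.055]
```

View pics/scene0.png

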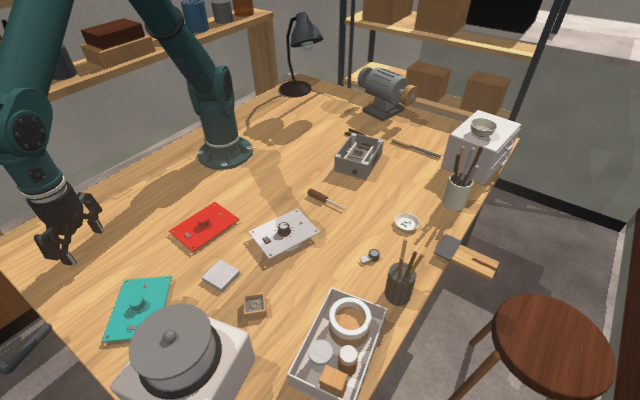

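View pics/top0.png

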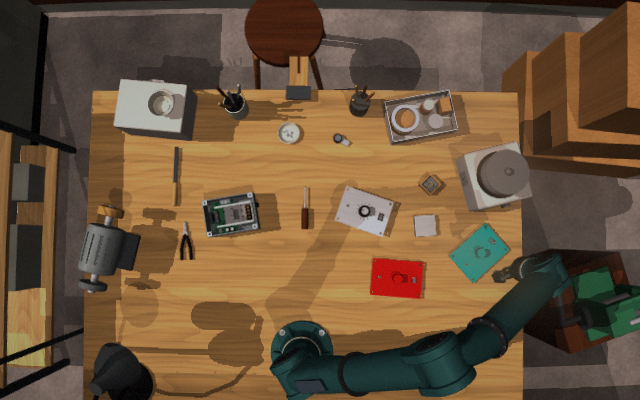

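Candidates for the faceplate: red at top (398,278), turquoise at (480,252), and bare aluminium at (366,210). I choose the aluminium one, which lies on the tape roll and has a black knob. Here is a close crop to check that choice and the unit's ends.

```bash
python3 - <<'E'
from h import *
c=cap('top');save(c,'topcrop.png',(190,175,415,250),3.5)
E
```

```text
(no output)
```

View pics/topcrop.png

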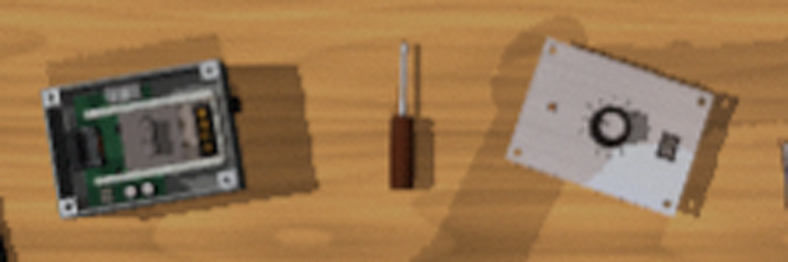

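```bash
python3 -m handwheel '[[100,[40,60,100],[0,0,0]],[100,[80,110,120],[0,0,0]],[100,[120,150,140],[0,0,0]],[100,[160,200,150],[0,0,0]],[100,[160,260,150],[0,0,0]],[100,[150,320,150],[0,0,0]],[100,[140,380,150],[0,0,0]],[100,[130,420,150],[0,0,0]],[100,[130,420,150],[0,0,0]]]'; python3 - <<'E'
from h import *
s=arm.read_state();print(s['eef_pos'],s['tool_rot'])
c=cap('wrist');save(c,'w1.png')
for t,z in dict(faceplate=.029,plate_knob=.055,cover_rib=.069,plate_hole0=.025).items():
    for d in arm.look_for(t,'wrist')[:4]: print(t,np.round(d['uv'],1),round(d['p'],2),back(c,d['uv'],z)[0].round(4))
E
```

```text
t: 2.22
eef_pos: [0.4448, -0.2283, 0.3817]
tool_rot: [-179.9, -0.0, 26.1]
ft_force: [-0.1, -0.4, -0.8]
gripper_width: 0.999
[ 0.44481352 -0.22830593  0.38165437] [-1.79947203e+02 -3.34101733e-02  2.61358864e+01]
faceplate [494.8 276.6] 0.97 [ 0.3862 -0.6366  0.029 ]
faceplate [320.7 117.7] 0.61 [ 0.5001 -0.2143  0.029 ]
plate_knob [494.5 275. ] 0.93 [ 0.3953 -0.611   0.055 ]
plate_knob [321.5 117.7] 0.87 [ 0.5013 -0.2144  0.055 ]
plate_knob [320.7 262.1] 0.74 [ 0.283  -0.3219  0.055 ]
plate_hole0 [491.4 281.5] 0.86 [ 0.3736 -0.6407  0.025 ]
plate_hole0 [321.7 117.5] 0.83 [ 0.501  -0.2158  0.025 ]
plate_hole0 [322.7 262.7] 0.81 [ 0.2689 -0.3338  0.025 ]
```

The crop confirms it. The aluminium plate has its black knob at about (610,127) and its switch at (668,147), towards -y. The unit's terminals are at its right (-y) end, near (205,130), and the cover is open.

View pics/w1.png

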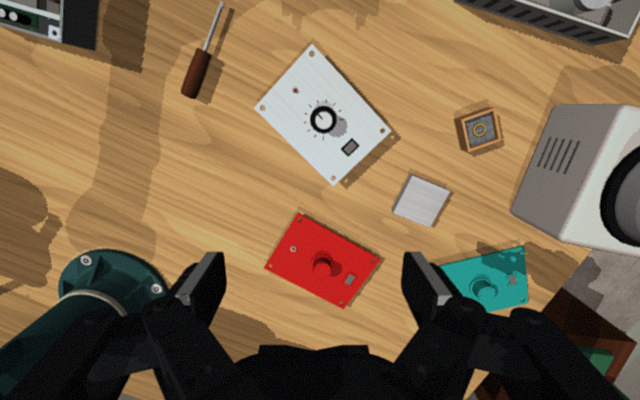

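The wrist view shows the aluminium plate with corners at about (312,43), (399,137), (333,185) and (254,108). The knob is at (322,119) and the switch at (350,147). The red plate is at (322,258) and the turquoise one at (485,285). Next I go above the unit.

```bash
python3 -m handwheel '[[100,[0,60,0],[0,0,-5]],[100,[0,120,0],[0,0,-10]],[100,[0,180,0],[0,0,-16]],[100,[-10,240,0],[0,0,-16]],[100,[-20,300,0],[0,0,-16]],[100,[-25,360,-20],[0,0,-16]],[100,[-30,420,-50],[0,0,-16]],[100,[-30,440,-80],[0,0,-16]],[50,[-30,440,-80],[0,0,-16]],[30,[-30,440,-80],[0,0,-16]]]'; python3 - <<'E'
from h import *
s=arm.read_state();print(s['eef_pos'],s['tool_rot'])
c=cap('wrist');save(c,'w2.png')
for t,z in dict(unit=.06,cover_rib=.069,unit_thread0=.072).items():
    for d in arm.look_for(t,'wrist')[:4]: print(t,np.round(d['uv'],1),round(d['p'],2),back(c,d['uv'],z)[0].round(4))
E
```

```text
t: 3.72
eef_pos: [0.4168, 0.2056, 0.3015]
tool_rot: [180.0, -0.0, 9.6]
ft_force: [0.3, -0.1, -0.4]
gripper_width: 0.607
[0.41682682 0.20561469 0.30151182] [ 1.79978089e+02 -5.54751792e-03  9.57928697e+00]
unit [282.8 102.6] 0.57 [0.4877 0.2547 0.06  ]
cover_rib [291.7 106.8] 0.87 [0.4848 0.2427 0.069 ]
unit_thread0 [282.1 106.2] 0.89 [0.4837 0.2538 0.072 ]
```

View pics/w2.png

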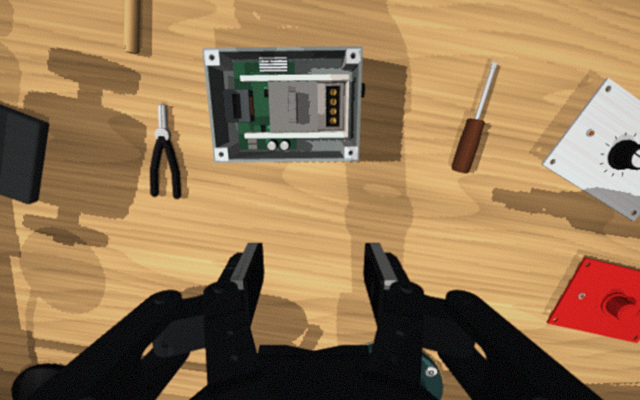

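The unit shows with its bosses at about (212,57), (352,57), (351,153) and (221,154). The mains end is on the right, and the rib on the cover is at about (290,107). I zoom in for exact threads and rib.

```bash
python3 - <<'E'
from h import *
c=cap('wrist');save(c,'w2c.png',(195,40,375,170),4.4)
g=cv2.cvtColor(c['frame'],cv2.COLOR_RGB2GRAY)
pts=[]
for i,(u,v) in enumerate([(351,153),(221,154),(212,57),(352,57)]):
    w=g[v-6:v+7,u-6:u+7]; print(w)
E
```

```text
[[198 220 218 211 206 200 198 198 197 198 195 201 189]
 [213 233 235 224 211 203 205 203 203 205 204 205 194]
 [215 234 231 223 207 183 185 195 200 201 205 204 193]
 [215 231 228 210 171 140 137 161 187 202 206 206 195]
 [216 235 228 195 125  61  62 103 165 202 209 206 199]
 [217 232 231 188  91  28  32  85 155 201 206 204 195]
 [215 235 225 187 101  49  49 106 166 208 207 204 191]
 [218 231 229 204 143  95  99 143 189 207 203 210 201]
 [223 234 233 225 195 152 156 190 203 202 204 211 200]
 [231 232 233 233 222 202 198 207 202 199 198 204 192]
 [221 226 228 230 223 216 213 200 191 186 195 194 182]
 [208 208 214 221 212 215 211 191 187 190 182 179 169]
 [182 182 187 193 187 194 192 176 177 182 173 170 163]]
[[188 203 210 214 211 211 211 204 208 210 213 216 196]
 [184 222 235 233 233 233 231 230 229 229 233 237 223]
 [178 224 232 232 235 231 224 228 231 233 230 235 225]
 [175 224 234 231 226 207 190 192 215 227 231 232 229]
 [172 224 234 229 197 136 108 112 158 204 232 236 229]
 [169 221 232 222 160  74  52  56  93 169 228 236 222]
 [171 219 232 220 145  71  51  54  85 163 226 233 222]
[... 1063 characters left out ...]
06 199 204 205 194 198 205 205 203 212]
 [129 192 209 211 208 202 188 165 166 186 199 207 211]
 [151 194 208 209 201 171 127 102 105 149 188 202 213]
 [155 194 211 207 184 129  70  56  65 113 174 201 209]
 [152 197 208 202 174  97  38  34  48 102 175 204 211]
 [153 195 209 201 172  92  21  21  45 110 179 210 207]
 [159 196 205 202 182 132  48  12  53 123 188 205 202]
 [155 192 204 206 196 167 110  87 116 165 199 205 201]
 [157 190 201 202 204 197 183 181 188 197 205 202 204]
 [153 189 203 201 204 203 205 209 209 205 202 203 207]
 [154 193 204 206 205 206 211 210 209 209 204 203 210]
 [163 197 201 203 204 204 209 208 202 199 201 206 212]
 [142 165 168 166 170 170 169 173 168 166 165 170 183]]
```

View pics/w2c.png

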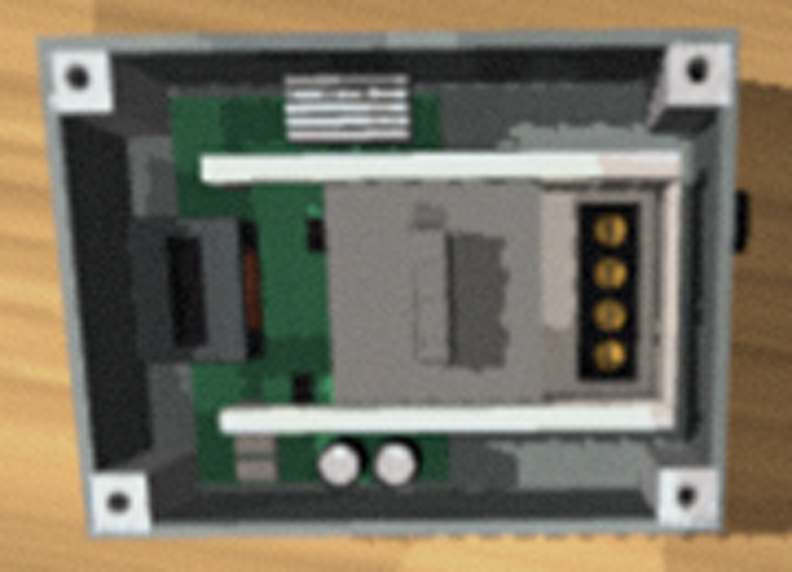

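The crop shows the four threads clearly, and the terminals (610,290) are on the right, which is the mains end. The rib top is at about (432,296), which is full-frame (293,107).

```bash
cat >> h.py <<'E'
def blob(c,u,v,r=6,thr=130):
    g=cv2.cvtColor(c['frame'],cv2.COLOR_RGB2GRAY).astype(float); u,v=int(round(u)),int(round(v))
    w=np.clip(thr-g[v-r:v+r+1,u-r:u+r+1],0,None); y,x=np.mgrid[-r:r+1,-r:r+1]
    return [u+(w*x).sum()/w.sum(),v+(w*y).sum()/w.sum()]
Q=np.array([[-.055,-.08],[-.055,.08],[.055,.08],[.055,-.08]])
def fit(P):  # rigid 2D fit of corner order 0..3 -> centre, yaw, residual mm
    P=np.asarray(P)[:,:2]; m=P.mean(0); A=(P-m)
    a=np.arctan2((Q[:,0]*A[:,1]-Q[:,1]*A[:,0]).sum(),(Q*A).sum())
    R=np.array([[np.cos(a),-np.sin(a)],[np.sin(a),np.cos(a)]])
    return m,np.degrees(a),((P-m-Q@R.T)*1e3).round(1)
E
python3 - <<'E'
from h import *
c=cap('wrist')
uv=[blob(c,*p,r=4) for p in [(351,152),(220,153),(212,57),(353,55)]]
P=back(c,uv,.072); m,a,r=fit(P); print(np.round(uv,1),P.round(4),m.round(4),a.round(2),r)
rib=back(c,[[293.3,107]],.069)[0]; t=np.radians(a)
d=rib[:2]-m; print('rib',rib.round(4),'in unit',(np.array([[np.cos(t),np.sin(t)],[-np.sin(t),np.cos(t)]])@d).round(4))
s=arm.read_state();print(s['eef_pos'],s['tool_rot'],s['gripper_width'])
E
```

```text
[[350.8 152.1]
 [221.5 153.4]
 [212.5  56.9]
 [353.4  55.4]] [[0.4436 0.1636 0.072 ]
 [0.4154 0.321  0.072 ]
 [0.5235 0.34   0.072 ]
 [0.5514 0.1828 0.072 ]] [0.4835 0.2519] 10.07 [[ 0.3  0.1]
 [ 0.1  0. ]
 [-0.1 -0.2]
 [-0.2  0.1]]
rib [0.4845 0.2417 0.069 ] in unit [-0.0007 -0.0102]
[0.41586454 0.2064209  0.30205167] [-1.79999068e+02 -8.90639620e-02  9.66575405e+00] 0.3001765019937838
```

```bash
python3 -m handwheel '[[28,[35,18,-30],[0,0,0.4]],[28,[69,35,-80],[0,0,0.4]],[28,[69,35,-130],[0,0,0.4]],[28,[69,35,-175],[0,0,0.4]],[28,[69,35,-200],[0,0,0.4]],[28,[69,35,-200],[0,0,0.4]],[28,[69,35,-200],[0,0,0.4]]]'; python3 - <<'E'
from h import *
s=arm.read_state();print(s['eef_pos'],s['tool_rot'],s['gripper_width'])
c=cap('wrist');save(c,'w3.png')
E
```

```text
t: 4.9
eef_pos: [0.4852, 0.2425, 0.1024]
tool_rot: [-180.0, -0.1, 10.2]
ft_force: [0.1, 0.6, -0.6]
gripper_width: 0.279
[0.48516225 0.24253975 0.10244248] [-1.79960655e+02 -1.15539514e-01  1.01557040e+01] 0.27890164394761724
```

View pics/w3.png

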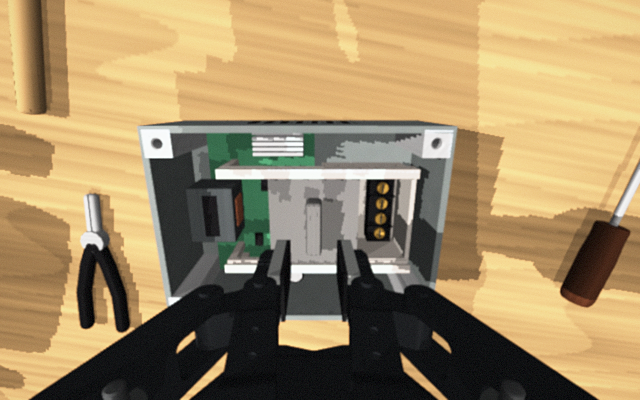

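Fingers straddle the rib, whose top is at (315,225), in the y direction. Next I descend, pinch and slide.

```bash
python3 -m handwheel '[[28,[0,-1,-20],[0,0,0]],[28,[0,-1,-35],[0,0,0]],[28,[0,-1,-43],[0,0,0]],[28,[0,-1,-43],[0,0,0]],[0,[0,-1,-43],[0,0,0]],[0,[0,-1,-43],[0,0,0]],[0,[0,-1,-43],[0,0,0]]]'
```

```text
t: 5.82
eef_pos: [0.4844, 0.2414, 0.0588]
tool_rot: [-180.0, -0.0, 10.2]
ft_force: [-0.9, 0.9, 3.6]
gripper_width: 0.09
```

```bash
python3 -m handwheel '[[0,[0,0,0],[0,0,0]],[0,[1.4,-7.9,0],[0,0,0]],[0,[2.8,-15.8,0],[0,0,0]],[0,[4.2,-23.6,0],[0,0,0]],[0,[5.6,-31.5,0],[0,0,0]],[0,[6.6,-37,0],[0,0,0]],[0,[7,-39.4,0],[0,0,0]],[0,[7,-39.4,0],[0,0,0]]]'; python3 - <<'E'
from h import *
s=arm.read_state();print(s['eef_pos'],s['ft_force'],s['gripper_width'])
c=cap('wrist');save(c,'w4.png')
m=np.array([.4835,.2519]);t=np.radians(10.07)
print(np.array([[np.cos(t),np.sin(t)],[-np.sin(t),np.cos(t)]])@(s['eef_pos'][:2]-m))
E
```

```text
t: 6.82
eef_pos: [0.4909, 0.2053, 0.0588]
tool_rot: [-179.7, -0.1, 10.3]
ft_force: [-2.9, 5.9, 4.2]
gripper_width: 0.094
[0.49091829 0.20533706 0.0587904 ] [-2.86693205  5.94884056  4.19734477] 0.09371551879175427
[-0.00083758 -0.04714273]
```

```bash
python3 -m handwheel '[[0,[0.5,-3,0],[0,0,0]],[0,[0.5,-3,0],[0,0,0]]]'; python3 -m handwheel '[[28,[0,2,0],[0,0,0]],[28,[0,2,0],[0,0,0]],[28,[0,2,0],[0,0,0]],[28,[0,2,30],[0,0,0]],[28,[0,2,80],[0,0,0]],[28,[-35,-17,140],[0,0,0]],[28,[-70,-30,190],[0,0,0]],[60,[-75,-30,240],[0,0,0]],[100,[-75,-30,240],[0,0,0]]]';python3 - <<'E'
from h import *
s=arm.read_state();print(s['eef_pos'],s['tool_rot'],s['ft_force'],s['gripper_width'])
c=cap('wrist')
P=np.array([[x,y,.072] for x,y in Q]);t=np.radians(10.07);R=np.array([[np.cos(t),-np.sin(t),0],[np.sin(t),np.cos(t),0],[0,0,1]])
uv=proj(c,P@R.T+[.4835,.2519,0])
uv=[blob(c,*p,r=5) for p in uv];m,a,r=fit(back(c,uv,.072));print(m,a,r)
u=np.array(uv);x0,y0=(u.min(0)-14).astype(int);x1,y1=(u.max(0)+14).astype(int);save(c,'w5.png',(x0,y0,x1,y1),3.5);print(x0,y0)
print(proj(c,np.array([[0,-.047,.069]])@R.T+[m[0],m[1],0]))
E
```

```text
t: 7.12
eef_pos: [0.491, 0.2053, 0.0588]
tool_rot: [-179.5, -0.2, 10.4]
ft_force: [-4.1, 11.3, 3.0]
gripper_width: 0.089
t: 8.25
eef_pos: [0.4185, 0.1691, 0.3025]
tool_rot: [-180.0, -0.5, 10.1]
ft_force: [0.7, 1.1, 0.0]
gripper_width: 0.694
[0.41850778 0.16911242 0.30246181] [-179.97737018   -0.54957145   10.0837582 ] [0.71242172 1.06744959 0.01716445] 0.6944327438721625
[0.48343582 0.25179398] 10.073989275886033 [[ 0.2  0.2]
 [ 0.1 -0.1]
 [-0.1 -0.1]
 [-0.3  0.1]]
167 39
[[293.75632682 104.26176923]]
```

View pics/w5.png

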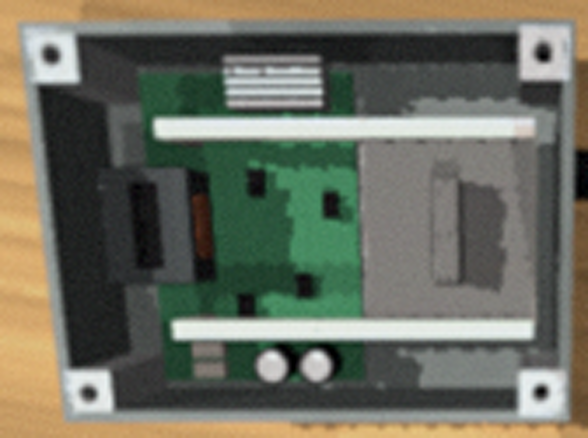

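The cover is shut: the rib at crop (445,228) matches the prediction of (443,228), and the terminals are covered. On to the plate.

```bash
python3 -m handwheel '[[100,[0,-50,0],[0,0,-5]],[100,[0,-100,0],[0,0,-10]],[100,[0,-155,0],[0,0,-15]],[100,[0,-210,0],[0,0,-20]],[100,[0,-265,0],[0,0,-25]],[100,[6,-320,-10],[0,0,-30]],[100,[6,-356,-20],[0,0,-30]],[100,[6,-356,-20],[0,0,-30]],[100,[6,-356,-20],[0,0,-30]]]';python3 - <<'E'
from h import *
s=arm.read_state();print(s['eef_pos'],s['tool_rot'],s['gripper_width'])
c=cap('wrist');save(c,'w6.png',(120,0,520,260),1.9)
for t,z in dict(plate_knob=.055,plate_hole0=.029).items():
    for d in arm.look_for(t,'wrist')[:4]: print(t,np.round(d['uv'],1),round(d['p'],2),back(c,d['uv'],z)[0].round(4))
E
```

```text
t: 9.43
eef_pos: [0.422, -0.1867, 0.277]
tool_rot: [-180.0, 0.2, -19.8]
ft_force: [0.0, -0.1, 0.5]
gripper_width: 0.999
[ 0.42204124 -0.18670232  0.27701906] [-1.79982231e+02  1.76874636e-01 -1.98244779e+01] 0.9988756804261943
plate_knob [619.9 120.6] 0.79 [ 0.3531 -0.5496  0.055 ]
plate_knob [449.5 226.8] 0.7 [ 0.2887 -0.3279  0.055 ]
plate_hole0 [616.6 124. ] 0.96 [ 0.3401 -0.5692  0.029 ]
plate_hole0 [455.5 224.3] 0.83 [ 0.275  -0.3449  0.029 ]
plate_hole0 [314.8  93.9] 0.64 [ 0.5038 -0.2183  0.029 ]
```

View pics/w6.png

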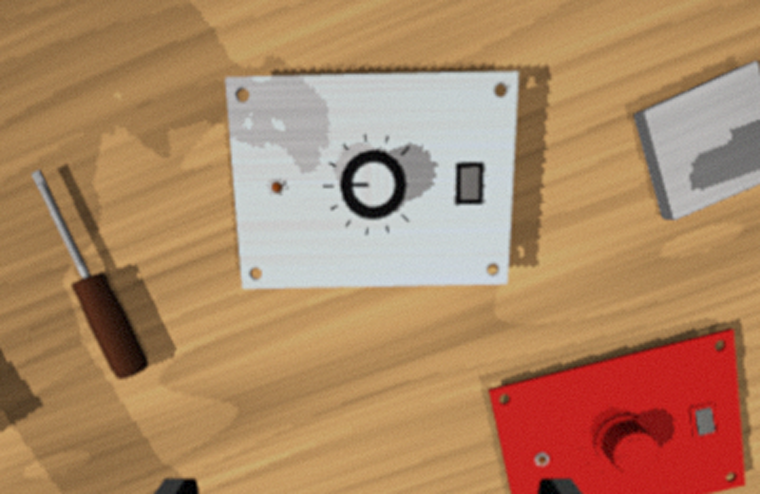

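The plate lies square to the tool. Its holes are at crop (242,95), (500,90), (255,273) and (493,269), the knob top at (374,184), and the switch at (470,184) on the -y side.

```bash
python3 - <<'E'
from h import *
c=cap('wrist')
uv=[blob(c,*p,r=4,thr=170) for p in [(379.5,141.6),(254.2,143.7),(247.4,50),(383.2,47.4)]]
print(np.round(uv,1));P=back(c,uv,.029);m,a,r=fit(P);print(m.round(4),a.round(2),r,P.round(4)[:,:2].tolist())
# knob top: bright disc/dark ring centroid
hsv=cv2.cvtColor(c['frame'],cv2.COLOR_RGB2GRAY)
k=(hsv[70:125,290:345]<60).astype(np.uint8)
n,l,st,ce=cv2.connectedComponentsWithStats(k);i=1+st[1:,4].argmax();x,y,w,h,_=st[i];print('ring',x+290,y+70,w,h)
print(back(c,[[290+x+w/2-.5,70+y+h/2-.5]],.055),back(c,[[316.8,96.8]],.055))
s=arm.read_state();print(s['eef_pos'],s['tool_rot'])
E
```

```text
[[379.6 141.4]
 [254.3 144.3]
 [247.8  50.2]
 [383.8  48.2]]
[ 0.5002 -0.2178] -18.76 [[ 0.3 -0.7]
 [-0.2  0.9]
 [ 0.3  0.1]
 [-0.5 -0.3]] [[0.4227, -0.2766], [0.4736, -0.1235], [0.5783, -0.1597], [0.526, -0.3116]]
ring 301 80 33 36
[[ 0.49993337 -0.21828696  0.055     ]] [[ 0.50073321 -0.21832695  0.055     ]]
[ 0.42287101 -0.18607795  0.27826949] [-1.79988267e+02  1.12631788e-02 -1.96928220e+01]
```

```bash
python3 -m handwheel '[[58,[40,-16,-20],[0,0,1]],[58,[77.5,-32,-50],[0,0,1]],[58,[77.5,-32,-100],[0,0,1]],[58,[77.5,-32,-150],[0,0,1]],[58,[77.5,-32,-185],[0,0,1]],[58,[77.5,-32,-200],[0,0,1]],[58,[77.5,-32,-200],[0,0,1]],[58,[77.5,-32,-200],[0,0,1]]]'; python3 - <<'E'
from h import *
s=arm.read_state();print(s['eef_pos'],s['tool_rot'],s['gripper_width'])
c=cap('wrist');save(c,'w7.png')
E
```

```text
t: 10.62
eef_pos: [0.5015, -0.2195, 0.0797]
tool_rot: [-180.0, -0.2, -18.8]
ft_force: [-0.0, -0.1, 0.3]
gripper_width: 0.576
[ 0.50147554 -0.21950619  0.07970039] [-1.79998918e+02 -1.61440160e-01 -1.88140711e+01] 0.5756840162885496
```

View pics/w7.png

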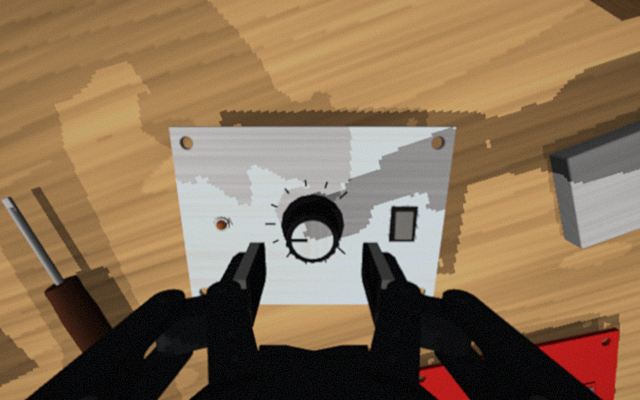

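The knob top (317,240) sits midway between the fingers, whose inner edges are at about 262 and 366. I descend and grip.

```bash
python3 -m handwheel '[[58,[-1,1,-20],[0,0,0]],[58,[-1,1,-35],[0,0,0]],[58,[-1,1,-45],[0,0,0]],[58,[-1,1,-45],[0,0,0]],[0,[-1,1,-45],[0,0,0]],[0,[-1,1,-45],[0,0,0]],[0,[-1,1,-45],[0,0,0]],[0,[-1,1,-45],[0,0,0]]]'
```

```text
t: 11.68
eef_pos: [0.4996, -0.2184, 0.0339]
tool_rot: [180.0, -0.1, -18.8]
ft_force: [0.2, 0.4, 6.6]
gripper_width: 0.361
```

```bash
python3 -m handwheel '[[0,[0,0,0],[0,0,0]],[0,[0,0,5],[0,0,0]],[0,[0,0,15],[0,0,0]],[0,[0,0,30],[0,0,0]],[0,[0,0,50],[0,0,0]],[0,[0,0,70],[0,0,0]],[0,[0,0,70],[0,0,0]],[0,[0,0,70],[0,0,0]]]'; python3 - <<'E'
from h import *
s=arm.read_state();print(s['eef_pos'],s['tool_rot'],s['ft_force'],s['moment'],s['gripper_width'])
c=cap('wrist');save(c,'w8.png');d=cap('scene');save(d,'s8.png',(180,120,420,300),3.3)
E
```

```text
t: 12.68
eef_pos: [0.4988, -0.2182, 0.1032]
tool_rot: [180.0, 0.0, -18.8]
ft_force: [-0.4, -0.1, -3.8]
gripper_width: 0.36
[ 0.49876957 -0.218242    0.10321353] [ 1.79996512e+02  2.74514992e-02 -1.88317752e+01] [-0.38495695 -0.14583306 -3.81935034] [ 0.02092287 -0.00407386  0.03857328] 0.3601513595176573
```

View pics/s8.png

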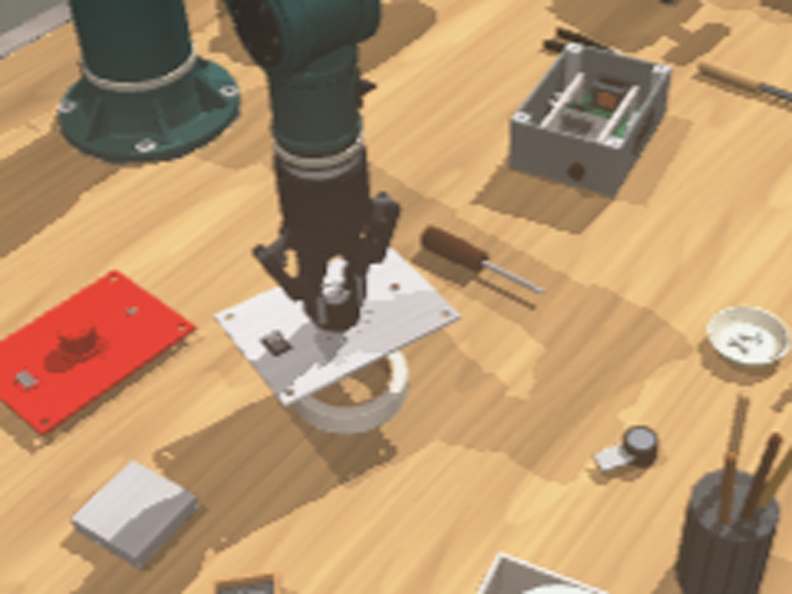

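The plate is lifted level off the tape roll: crop (340,330) shows a gap to the roll at (350,390), and the red plate is untouched. The 3.8 N matches about 0.39 kg. I carry it high over to the unit.

```bash
python3 -m handwheel '[[0,[0,10,25],[0,0,0]],[0,[0,30,50],[0,0,2]],[0,[-2,60,70],[0,0,5]],[0,[-4,100,70],[0,0,8]],[0,[-6,145,70],[0,0,11]],[0,[-8,190,70],[0,0,14]],[0,[-10,235,70],[0,0,17]],[0,[-12,280,70],[0,0,20]],[0,[-14,325,70],[0,0,23]],[0,[-15,370,70],[0,0,26]]]'; python3 -m handwheel '[[0,[0,40,0],[0,0,1.5]],[0,[-0.7,70,0],[0,0,2.5]],[0,[-0.7,90,0],[0,0,2.9]],[0,[-0.7,100,0],[0,0,2.9]],[0,[-0.7,100,0],[0,0,2.9]],[0,[-0.7,100,0],[0,0,2.9]],[0,[-0.7,100,0],[0,0,2.9]]]'; python3 - <<'E'
from h import *
s=arm.read_state();print(s['eef_pos'],s['tool_rot'],s['ft_force'],s['gripper_width'])
c=cap('wrist');save(c,'w9.png')
E
```

```text
t: 14.02
eef_pos: [0.4834, 0.1528, 0.1725]
tool_rot: [180.0, 0.1, 7.3]
ft_force: [0.2, -0.7, -3.7]
gripper_width: 0.36
t: 14.9
eef_pos: [0.4837, 0.2502, 0.1732]
tool_rot: [179.9, 0.0, 10.0]
ft_force: [0.1, 0.0, -3.4]
gripper_width: 0.366
[0.48367145 0.25020759 0.17321657] [1.79946543e+02 2.56107219e-02 9.95639324e+00] [ 0.13111518  0.01176519 -3.35607577] 0.3662939603775053
```

View pics/w9.png

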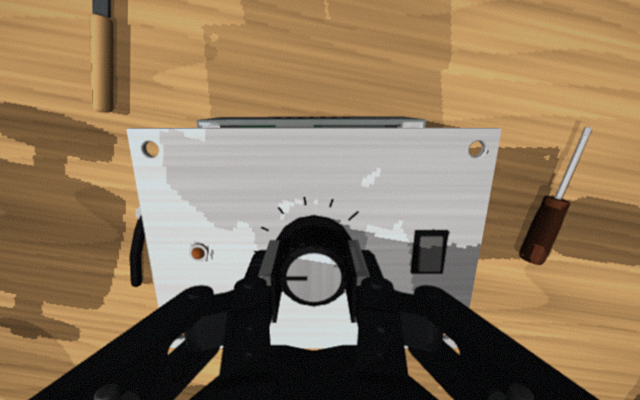

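The twelfth and last view shows the plate in the gripper, with holes 2 and 3 visible at (150,148) and (477,148), the switch on the right, and the unit's far rim behind. From here on I check by numbers only.

```bash
cat >> h.py <<'E'
from scipy.optimize import least_squares
def hole(c,u,v,r=13):
    u,v=int(round(u)),int(round(v)); k=6
    w=c['frame'][v-r:v+r+1,u-r:u+r+1]
    g=cv2.resize(w,None,fx=k,fy=k,interpolation=cv2.INTER_CUBIC).astype(float)
    f=g.max(2)-g.min(2)   # saturation-like: wood vs grey
    return f,k
def sat(c): f=c['frame'].astype(int); return f.max(2)-f.min(2)
E
python3 - <<'E'
from h import *
c=cap('wrist');S=sat(c);G=cv2.cvtColor(c['frame'],cv2.COLOR_RGB2GRAY)
for u,v in[(150,148),(477,148)]:
    print('gray');print(G[v-11:v+12,u-12:u+13])
    print('sat');print(S[v-11:v+12:2,u-12:u+13])
for v in (180,200,220,240):
    print(v,np.abs(np.diff((S[v]>40).astype(int))).nonzero()[0])
E
```

```text
gray
[[211 215 213 212 213 209 211 212 214 214 213 209 214 211 211 213 212 211
  214 214 212 210 201 183 181]
 [209 211 213 214 213 213 214 213 214 212 215 211 214 212 213 211 211 212
  211 210 210 210 200 190 186]
 [215 216 214 213 215 216 215 213 209 209 213 208 209 208 212 217 211 214
  217 216 215 213 201 191 189]
 [214 217 216 215 218 216 210 198 175 170 167 166 181 192 207 211 212 221
  217 215 215 213 204 193 189]
 [217 215 215 215 212 201 169 140 115 108 113 129 140 157 167 189 204 214
  216 217 215 212 207 195 192]
 [214 215 212 214 197 170 128  94  74  77 110 134 140 137 142 158 178 198
  210 214 217 214 205 194 193]
 [216 217 216 206 170 134 102  69  67 103 139 144 147 145 138 147 153 177
  202 216 217 213 208 196 196]
 [215 216 214 195 143 104  68  53  85 132 148 149 147 150 142 144 140 153
  180 201 215 214 199 192 192]
 [216 217 205 173 112  78  49  54 104 148 155 148 148 150 149 146 144 147
  157 187 203 207 189 188 186]
 [216 214 197 146  95  62  44  60 110 153 157 155 149 149 151 151 150 148
  152 166 192 199 189 186 188]
 [215 215 200 145  97  60  42  55 113 148 158
[... 5675 characters left out ...]
 67  67  68  65  68  69  66  58  19   2
    0   2   3   5   5   3   2]
 [  5   5   3  12  49  71  70  69  70  66  70  71  69  71  59  28   4   3
    3   3   2   4   2   4   4]
 [  3   3   4   4  27  60  72  72  67  71  71  66  58  35   7   2   2   3
    4   3   5   3   2   5   4]
 [  3   4   2   2   4  26  47  61  64  60  51  30  11   2   2   5   2   6
    6   3   4   3   4   5   5]
 [  3   3   2   6   3   3   1   3   3   3   3   2   3   4   3   4   1   4
    5   4   4   5   3   3   3]
 [  4   3   3   3   3   5   3   4   2   2   4   4   3   5   5   4   3   2
    2   3   5   2   2   3   2]]
180 [135 492 561 569]
200 [138 489 541 548 549 551 556 564]
220 [137 485 531 562]
240 [132 481 522 554]
```

```bash
cat >> h.py <<'E'
from scipy.spatial.transform import Rotation as Ro
def plate(c,h2,h3,L,Rr,full=False,x0=(.4835,.2515,.164,0,0,10)):
    def T(p,X): # X in plate frame
        ang=[p[5],p[4],p[3]] if full else [p[3],0,0]
        return proj(c,Ro.from_euler('ZYX',ang,degrees=True).apply(X)+p[:3])
    def res(p):
        e=(T(p,[[.055,.08,.004],[.055,-.08,.004]])-[h2,h3]).ravel().tolist()
        for s,pts in((1,L),(-1,Rr)):
            a,b=T(p,[[.06,s*.09,.004],[0,s*.09,.004]]); d=(b-a)/np.linalg.norm(b-a)
            e+=[d[0]*(q[1]-a[1])-d[1]*(q[0]-a[0]) for q in pts]
        return np.array(e)
    p0=list(x0) if full else [x0[0],x0[1],x0[2],x0[5]]
    r=least_squares(res,p0,x_scale=[.01]*3+[1]*(len(p0)-3)); J=np.linalg.inv(r.jac.T@r.jac)
    return r.x,r.fun.round(1),np.sqrt(np.diag(J))*.5
E
python3 - <<'E'
from h import *
c=cap('wrist');s=arm.read_state();print(s['eef_pos'],s['tool_rot'])
a=([149.45,148.5],[476.2,148.4],[(135.5,180),(138.5,200)],[(492.5,180),(489.5,200),(485.5,220),(481.5,240)])
for f in(0,1):
    for o in plate(c,*a,full=f): print(np.round(o,4))
E
```

```text
[0.48364953 0.25103883 0.17336233] [ 1.79984025e+02 -5.38098093e-04  1.00161108e+01]
[0.4842 0.2504 0.1649 9.9826]
[ 0.2  0.2  1.4 -0.  -0.5  0.1 -0.3 -0.8 -0.4  0. ]
[2.000e-04 1.000e-04 2.000e-04 1.192e-01]
[ 0.4839  0.2519  0.1653 -1.9706  0.6162 10.1609]
[-0.2 -0.1  0.3  0.1 -0.2  0.3 -0.3 -0.6 -0.   0.6]
[2.000e-04 6.000e-04 4.000e-04 8.347e-01 6.728e-01 1.594e-01]
```

```bash
cat > pl.py <<'E'
from h import *
def measure(c,p0,th=45,r=8):
    """6/4-dof plate pose from its left/right/far edges (wood vs grey) and two far holes."""
    S=cv2.GaussianBlur(sat(c).astype(np.float32),(3,3),0)
    G=cv2.cvtColor(c['frame'],cv2.COLOR_RGB2GRAY).astype(np.float32)
    def T(p,X): return proj(c,Ro.from_euler('ZYX',[p[3],p[4],p[5]],degrees=True).apply(X)+p[:3])
    E=[]
    for A,B,n in(((.063,.09,.004),(0.005,.09,.004),40),((.063,-.09,.004),(-.01,-.09,.004),40),((.065,.086,.004),(.065,-.086,.004),80)):
        A,B=np.array(A),np.array(B); a,b=T(p0,[A,B]); d=(b-a)/np.linalg.norm(b-a); nn=np.array([-d[1],d[0]])
        ctr=T(p0,[[0,0,.004]])[0]; nn=nn*np.sign((a-ctr)@nn)
        ts=np.arange(-r,r+.01,.25).astype(np.float32); pts=[]
        for f in np.linspace(0,1,n):
            q=a+f*(b-a); xy=(q+ts[:,None]*nn).astype(np.float32)
            v=cv2.remap(S,xy[:,:1],xy[:,1:],cv2.INTER_LINEAR)[:,0]
            if v[:8].max()<25 and v[-8:].min()>60:
                i=np.argmax(v>(v[:8].mean()+v[-8:].mean())/2); pts.append(q+ts[i]*nn)
        E.append((A,B,np.array(pts).reshape(-1,2)))
    H=[]
    for X in([.055,.08,.004],[.055,-.08,.004]):
        u,v=np.round(T(p0,[X])[0]).astype(int); w=G[v-16:v+17,u-16:u+17]
        w=cv2.resize(w,None,fx=4,fy=4,interpolation=cv2.INTER_CUBIC)
        m=(w<160).astype(np.uint8); n,l,st,ce=cv2.connectedComponentsWithStats(m)
        i=l[60:72,60:72].max(); k,_=cv2.findContours((l==i).astype(np.uint8),0,cv2.CHAIN_APPROX_NONE)
        e=cv2.fitEllipse(cv2.convexHull(max(k,key=len))); H.append((X,np.array([u-16,v-16])+(np.array(e[0])-1.5)/4,np.array(e[1])/4))
    def res(q,full):
        p=np.r_[q,[] if full else [0,0]]; o=[]
        for X,h,_ in H: o+=((T(p,[X])[0]-h)*3).tolist()
        for A,B,pts in E:
            if len(pts):
                a,b=T(p,[A,B]); d=(b-a)/np.linalg.norm(b-a); o+=((d[0]*(pts[:,1]-a[1])-d[1]*(pts[:,0]-a[0]))/np.sqrt(len(pts)/9)).tolist()
        return np.array(o)
    print('edge pts',[len(e[2]) for e in E],'holes',[(h[1].round(1),h[2].round(1)) for h in H])
    for full in(0,1):
        q=np.array(p0[:6] if full else p0[:4],float)
        r_=least_squares(res,q,args=(full,),x_scale=[.01]*3+[1]*(len(q)-3),loss='soft_l1')
        f=res(r_.x,full);print(r_.x.round(4),'rms',np.sqrt((f**2).mean()).round(2),'hole px',(f[:4]/3).round(2),'edge means',)
    return r_.x
E
python3 - <<'E'
from pl import *
c=cap('wrist');measure(c,[.4842,.2504,.1649,9.98,0,0])
E
```

```text
edge pts [32, 38, 29] holes [(array([149.2, 148.8]), array([15.6, 18.4])), (array([476.3, 148.3]), array([15.8, 20. ]))]
[ 0.4843  0.2509  0.1652 10.0168] rms 0.61 hole px [-0.13 -0.2   1.11 -0.13] edge means
[ 0.4841  0.2514  0.1659 10.0502  1.11   -0.5471] rms 0.51 hole px [-0.15 -0.32  0.36 -0.07] edge means
```

```bash
python3 -m handwheel '[[0,[-0.7,0.7,-10],[0,0,0]],[0,[-0.7,0.7,-25],[0,0,0]],[0,[-0.7,0.7,-40],[0,0,0]],[0,[-0.7,0.7,-55],[0,0,0]],[0,[-0.7,0.7,-66],[0,0,0]],[0,[-0.7,0.7,-74],[0,0,0]],[0,[-0.7,0.7,-78],[0,0,0]],[0,[-0.7,0.7,-78],[0,0,0]],[0,[-0.7,0.7,-78],[0,0,0]],[0,[-0.7,0.7,-78],[0,0,0]]]'; python3 - <<'E'
from pl import *
s=arm.read_state();print(s['eef_pos'],s['tool_rot'],s['ft_force'],s['moment'])
for i in range(2):
    c=cap('wrist');measure(c,[.4835,.2518,.087,10.05,0,0])
E
```

```text
t: 16.35
eef_pos: [0.4831, 0.2526, 0.0957]
tool_rot: [-180.0, -0.0, 10.1]
ft_force: [-0.2, 0.4, -3.3]
gripper_width: 0.365
[0.48309176 0.25255129 0.09572317] [-1.79982883e+02 -4.66011115e-02  1.00696578e+01] [-0.17445807  0.39072153 -3.34127335] [-0.00022959 -0.01610303  0.00813613]
edge pts [40, 38, 20] holes [(array([149. , 148.9]), array([15.2, 18.4])), (array([476.3, 148.3]), array([15.6, 19.8]))]
[ 0.4841  0.2525  0.0875 10.0921] rms 0.93 hole px [ 0.02 -1.03  1.29 -0.98] edge means
[ 0.4838  0.2539  0.0879 10.1649  0.5863 -1.7732] rms 0.88 hole px [-0.33 -1.46  0.29 -0.56] edge means
edge pts [40, 38, 20] holes [(array([149. , 148.8]), array([15.1, 18.3])), (array([476.3, 148.3]), array([15.6, 19.7]))]
[ 0.4841  0.2525  0.0875 10.0766] rms 0.95 hole px [ 0.04 -1.09  1.32 -1.01] edge means
[ 0.4838  0.254   0.0878 10.1507  0.5952 -1.8622] rms 0.91 hole px [-0.32 -1.54  0.28 -0.56] edge means
```

```bash
python3 - <<'E'
from pl import *
t=Ro.from_euler('z',10.07,degrees=True)
X=t.apply(np.c_[Q,[.004]*4])+[.4835,.2518,.087]
for n in('scene','top'):
    c=cap(n);uv=proj(c,X);G=cv2.cvtColor(c['frame'],cv2.COLOR_RGB2GRAY)
    for i,(u,v) in enumerate(uv):
        u0,v0=int(round(u)),int(round(v)); b=blob(c,u,v,r=3,thr=np.median(G[v0-3:v0+4,u0-3:u0+4])-15)
        print(n,i,np.round([u,v],1),'found',np.round(b,1),'mm',((back(c,[b],.091)[0]-X[i])[:2]*1e3).round(1))
    for k in('unit','faceplate','tape_roll','screwdriver'):
        d=arm.look_for(k,n)[:1]; print(k,[(np.round(x['uv'],0),round(x['p'],2)) for x in d])
s=arm.read_state();print(s['eef_pos'],s['tool_rot'],s['ft_force'],s['t'])
E
```

```text
scene 0 [337.7 151. ] found [338.  153.5] mm [  9.7 -12.4]
scene 1 [353.9 130. ] found [nan nan] mm [nan nan]
scene 2 [380.5 136.4] found [383.6 136.5] mm [10.   5.9]
scene 3 [366.  158.4] found [366.1 160.3] mm [ 6.2 -9.6]
unit [(array([354., 162.]), 0.76)]
faceplate [(array([200., 224.]), 0.86)]
tape_roll [(array([286., 228.]), 0.83)]
screwdriver [(array([315., 195.]), 0.65)]
top 0 [253.6 225.5] found [256.3 224.6] mm [ 3.  -9.3]
top 1 [207.6 233.3] found [210.6 235.8] mm [ -8.5 -10.4]
top 2 [202.8 201.7] found [nan nan] mm [nan nan]
top 3 [248.5 193.9] found [248.5 193.2] mm [ 2.2 -0.2]
unit []
faceplate [(array([244., 209.]), 0.85)]
tape_roll [(array([365., 199.]), 0.97)]
screwdriver [(array([305., 216.]), 0.48)]
[0.48279942 0.25240832 0.09528124] [-1.79999389e+02  4.21997610e-03  1.00708127e+01] [-0.54374649 -0.02630678 -3.47588394] 16.95h.py:21: RuntimeWarning: invalid value encountered in scalar divide
  return [u+(w*x).sum()/w.sum(),v+(w*y).sum()/w.sum()]
```

The scene and top hole blobs latched onto the plate's edge, so they tell me nothing. I check instead with the plate's bright outline.

```bash
python3 - <<'E'
from pl import *
t=Ro.from_euler('z',10.07,degrees=True)
C=np.array([[-.065,-.09],[-.065,.09],[.065,.09],[.065,-.09]])
X=t.apply(np.c_[C,[.004]*4])+[.4835,.2518,.087]
for n in('scene','top'):
    c=cap(n);uv=proj(c,X);G=cv2.cvtColor(c['frame'],cv2.COLOR_RGB2GRAY)
    m=((G>125)&(sat(c)<35)).astype(np.uint8)
    z=np.zeros_like(m);cv2.fillConvexPoly(z,cv2.convexHull(uv.astype(np.int32)),1);m&=cv2.dilate(z,np.ones((15,15)))
    k,_=cv2.findContours(m,0,cv2.CHAIN_APPROX_NONE);h=cv2.convexHull(np.vstack([q for q in k if len(q)>15]))
    print(n,'pred',uv.round(1).tolist())
    _,q=cv2.minEnclosingTriangle(h) if 0 else (0,cv2.approxPolyN(h,4,ensure_convex=True)) 
    print(' hull quad',q.reshape(-1,2).tolist(),'areas',m.sum(),z.sum())
    for dx,r,p in((0,0,0),(0,2,0),(0,-2,0),(0,0,2),(0,0,-2)):
        w=proj(c,(t*Ro.from_euler('xy',[r,p],degrees=True)).apply(np.c_[C,[.004]*4])+[.4835,.2518,.087])
        print(r,p,(w-uv).round(1).tolist())
E
```

```text
scene pred [[334.1, 151.7], [352.5, 128.3], [383.8, 135.7], [367.7, 160.6]]
 hull quad [[385, 136], [368, 161], [334, 152], [352, 128]] areas 766 961
0 0 [[0.0, 0.0], [0.0, 0.0], [0.0, 0.0], [0.0, 0.0]]
2 0 [[-0.0, 0.7], [0.0, -0.7], [0.1, -0.7], [-0.1, 0.7]]
-2 0 [[0.0, -0.7], [-0.0, 0.7], [-0.1, 0.7], [0.1, -0.8]]
0 2 [[0.1, -0.5], [0.1, -0.5], [-0.0, 0.5], [-0.0, 0.5]]
0 -2 [[-0.0, 0.5], [-0.1, 0.5], [0.0, -0.5], [0.0, -0.5]]
top pred [[256.9, 227.9], [205.2, 236.7], [199.5, 199.3], [250.9, 190.5]]
 hull quad [[237, 232], [219, 197], [251, 191], [257, 228]] areas 617 2030
0 0 [[0.0, 0.0], [0.0, 0.0], [0.0, 0.0], [0.0, 0.0]]
2 0 [[0.1, 0.0], [-0.2, -0.0], [-0.2, -0.1], [0.2, 0.1]]
-2 0 [[-0.2, -0.0], [0.2, 0.0], [0.2, 0.1], [-0.2, -0.1]]
0 2 [[-0.1, -0.1], [-0.2, -0.1], [0.2, 0.0], [0.1, 0.0]]
0 -2 [[0.1, 0.0], [0.2, 0.0], [-0.2, 0.0], [-0.1, -0.0]]
```

```bash
python3 -m handwheel '[[0,[-0.3,-0.6,-0.3],[0,0,0]],[0,[-0.3,-0.6,-0.3],[0,0,0]],[0,[-0.3,-0.6,-0.3],[0,0,0]],[0,[-0.3,-0.6,-0.3],[0,0,0]]]'; python3 - <<'E'
from pl import *
c=cap('wrist');measure(c,[.4835,.2518,.087,10.05,0,0])
s=arm.read_state();print(s['eef_pos'],s['ft_force'],s['joint_velocities'].round(2));arm.hand_in()
E
```

```text
t: 17.55
eef_pos: [0.4825, 0.2518, 0.095]
tool_rot: [-180.0, -0.0, 10.1]
ft_force: [-0.0, 0.3, -3.5]
gripper_width: 0.366
edge pts [40, 37, 21] holes [(array([148.4, 148.8]), array([14.2, 18.1])), (array([476.3, 148.3]), array([15.6, 19.7]))]
[ 0.4839  0.2519  0.0869 10.0429] rms 1.23 hole px [ 0.29 -1.84  1.47 -1.56] edge means
[ 0.4834  0.2539  0.0872 10.1077  0.4667 -2.5927] rms 1.2 hole px [-0.27 -2.48  0.2  -0.7 ] edge means
[0.48252807 0.25185354 0.0949972 ] [ 0.05225164 -0.19825206 -3.61426475] [ 0.03 -0.01 -0.03 -0.02  0.04  0.09  0.06]
the job is handed in; nothing more can be done
```

The terminal cover is shut and the faceplate is held over the open unit, switch end over the terminals. I handed in at about 17.6 s with the gripper still holding it.

**Terminal cover:** I pinched the rib and slid it to its stop at unit y of about -47 mm. The reaction force rose to about 11 N there, and a picture afterwards showed the terminals covered.

**Faceplate:** I took the aluminium plate by its knob from the tape roll and carried it high to the unit. The red and turquoise plates were not touched.

| Last wrist-camera fit | Plate | Unit |
|---|---|---|
| Centre (x, y) | (0.4839, 0.2519) m | (0.4835, 0.2518) m |
| Turn | 10.04° | 10.07° |
| Height of underside | 86.9 mm | rim at 72 mm (14.9 mm gap) |

- **Steadiness:** the wrist force was just the plate's weight, about 3.6 N, and the arm was still.
- **Outline:** the scene camera's view of the plate matched a level plate at the target to about 1 pixel, though a 2° tilt would shift it only about 0.7 pixel.

**Checks that disagreed or failed:**
- **Tilt and y:** a looser wrist fit that also allowed tilt gave 0.5 to 2.6° and put y up to 2 mm higher. It was the noisier fit, and the tool itself read level, so I did not act on it.
- **Hole check:** looking for the holes directly in the scene and top pictures failed, because the search picked up the plate's edges instead.
- **Top outline:** the top camera's outline was partly hidden by the arm.
- **Bystanders:** I did not measure their positions afterwards.

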